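Scoop the vertebrae into the finds box

TASK

Pick up the steel hand dustpan by its wooden handle, scoop the three loose bones out of the grey finds tray and tip them gently from low down into the open square brown box, then set the dustpan down flat on the bare table. The bones are fragile: touch them only with the dustpan, never with the gripper or arm, do not let them drop from more than about a hand's width above the box, and leave the camera, its cap and the water bottle where they are.

Things in the scene. Friction and masses are not known exactly. Their poses are not given: they have to be found in the camera images.
- pan: Steel hand dustpan lying flat, 0.28 kg. Floor 130 mm long (x), 136 mm wide (y), 3 mm thick, thinning to a 1.5 mm lip at the open front (+x). Back wall 45 mm high; side walls 45 mm high at the back, sloping down to end 15 mm behind the lip; 130 mm wide inside. Origin: centre of the floor's underside; x to the lip, z up. Its handle: see pan_grip.
- pan_grip (a point): Grip point on the axis of the dustpan's wooden handle, at (-0.0908, 0, 0.1146) m in the pan's frame, axes as the pan's. The handle is 24 mm wide (y) and 28 mm thick; it rises from the back wall, leaning 20 degrees backwards (along (-0.342, 0, 0.940) of the pan's frame), and ends 38 mm beyond this point.
- pan_lip (a point): middle of the dustpan's front lip, at its underside; in the pan's frame at (0.065, 0, 0) m
- tray: Fixed open grey plastic finds tray, outside 322 mm long (x) by 162 mm wide (y; 174 mm over the rim) by 44 mm tall, walls 6 mm thick, floor 6 mm thick, so inside 310 by 150 mm. Origin: centre of its underside; its x axis points roughly away from the robot. The bones lie in its far (+x) half.
- box: Fixed open square brown finds box, outside 210 by 210 mm, 70 mm tall, walls and floor 6 mm thick. Origin: centre of its underside.
- bone0: Brown bone (a vertebra): a drum 52 mm across and 28 mm tall with rounded edges and short spurs, the longest to +x (60 mm overall), about 50 g. Origin: centre of its underside. All three are alike.
- bone1: Brown bone (a vertebra): a drum 52 mm across and 28 mm tall with rounded edges and short spurs, the longest to +x (60 mm overall), about 50 g. Origin: centre of its underside. All three are alike.
- bone2: Brown bone (a vertebra): a drum 52 mm across and 28 mm tall with rounded edges and short spurs, the longest to +x (60 mm overall), about 50 g. Origin: centre of its underside. All three are alike.
- camera: black stills camera, 125 mm wide, 98 mm tall, with a 68 mm lens barrel; bystander. Origin: centre of its underside.
- bottle: small clear water bottle, 64 mm across, 200 mm tall; bystander. Origin: centre of its underside.
- lenscap: black lens cap, disc 68 mm across, 9 mm thick; bystander. Origin: centre of its underside.
Mind the look-alikes: they are no part of the job. Leave any pink look-alike of the bone1 alone.

How it is judged:
By the outcome, as a careful person would: the job done as asked, in the order asked, and still so for the second after the job is handed in, with the robot touching nothing.
It also fails if it takes over 72 s, if anything falls off the work surface, if the arm or the gripper's body presses on something with over 40 N, if the wrist force passes 120 N, or if a joint passes its speed limit or range.

ROBOT

A 6-joint arm with a two-finger parallel gripper is mounted at the origin on the work surface. World frame = base frame: x ahead of the robot, y to its left, z up, the work surface at z = 0. Lengths are in m, angles in degrees, forces in N, time in s.
With the tool pointing down it reaches from about 0.35 to 0.85 m from the base axis. Payload 8.1 kg.
Tool frame: the origin (TCP) lies midway between the tips of the shut fingers; the grasp point (between the pads) lies 19 mm behind it; z points along the fingers, y is the line along which they close (so a half turn about z gives the same grasp; the last joint's range is limited). The gripper opens to 93 mm and grips with 3 to 60 N. Pads are 15 mm wide; open, the fingers measure 128 mm over their backs; the gripper's body (75 mm by 188 mm) begins 65 mm behind the grasp point.
Start: joints at [-76.054, 7.471, 85.268, -0, 87.261, -4.893], TCP at [0.194, -0.568, 0.219] pointing down, gripper open.
Joint ranges: [-169.43, 169.43], [-51.17, 129.36], [1.28, 143.12], [-76.62, 256.62], [0, 156.53], [-152.29, 152.29]. Speed limits (degrees/s): [136.94, 136.94, 159.86, 180, 180, 180].

INTERFACE

Orientations are given as a 3x3 rotation matrix whose columns are the frame's x, y, z axes.
In Python, from bench import arm, effector, solve_ik, status, optics, close_job gives the robot as it stands. Calls block until the motion is done:
- arm.move_to(position, orientation): joint-space move of the TCP to a pose.
- arm.move_linear(position, rate=0.15, attitude=None, stop_force=None): straight line of the TCP; attitude=None keeps the orientation; rate is the mean speed in m/s. With stop_force (N) it stops when the force on the tool has changed by that much, and returns True; else False.
- arm.move_j(angles): joint-space move.
- effector.grip(opening, newtons=None): finger opening in m; newtons is the grip in N (None keeps the last); returns when the fingers have stopped.
- arm.dwell(seconds).
- solve_ik(position, orientation): joint angles nearest the present ones, or None.
- status.sense(): the state.
- optics.camera(name): name is "scene" or "top" or "wrist"; returns (picture, depth): 480x640x3 uint8, red, green, blue; 480x640 float32, m along the optical axis (not along the pixel's ray), 0 where there is no reading.
- optics.calibration(name): a dict with "intrinsics" (3x3 intrinsics, pixels), "distortion" ([k1, k2, p1, p2, k3] as OpenCV has them; the pictures are not rectified), "extrinsics" (4x4, takes a point from world to camera coordinates). Camera axes: x right, y up, looking along -z (the intrinsics and any distortion apply to the point x, -y, -z); pixel columns grow to the right and rows downward; lengths in m; the calibration is good to about 2 mm. A picture is of the moment at which its call begins: read the wrist's pose just before it. calibration takes no time and is no camera call; for the wrist camera it gives the pose at the moment of the call.
A pose or a line that the arm cannot do raises arm.MotionError and nothing moves.
- close_job(): hands the job in; it is judged then, once.
The state is a dict: "time_s": time; "joints": joint angles; "joint_velocities": joint speeds; "joint_torque": joint torques, N m; "eef_pos": TCP position; "tool_rot": TCP orientation; "force": force on the tool from outside, world axes, zero at the start; "wrist_torque": the same for the moment, N m; "width": finger opening in m; "grip_force": force on a finger pad.
Only numpy, scipy, OpenCV 4.12 (cv2) and the standard library are available. Lean on these libraries where they do the work, as an engineer would, in place of code of your own. Each camera call takes 0.05 s, during which the arm holds its last target. There are 200 camera calls.

## Working session

There is one attempt and no reset: what is moved stays moved. The work goes in short steps, each a Python script; the robot and the scene stay as the last script left them, time stands still between calls to the robot, and variables do not carry over. Pictures are saved under pics/ and viewed, at most 13 in all, crops included, and the job is handed in when it is done.

```bash
mkdir -p pics; ls; python3 - <<'E'
from bench import optics,status
import cv2,numpy as np
for n in ["top","scene"]:
    p,d=optics.camera(n); cv2.imwrite(f"pics/{n}0.png",p[:,:,::-1]); np.save(f"pics/{n}0.npy",d)
    c=optics.calibration(n); print(n,c)
print(status.sense())
E
```

```text
pics
top {'intrinsics': array([[565.23392947,   0.        , 317.63199132],
       [  0.        , 565.23392947, 233.99746267],
       [  0.        ,   0.        ,   1.        ]]), 'distortion': array([-0.12454126,  0.        ,  0.        ,  0.        ,  0.        ]), 'extrinsics': array([[ 0.01248803, -0.99991222,  0.00442719,  0.05810284],
       [ 0.99703642,  0.01278799,  0.07586069, -0.6076038 ],
       [-0.07591064,  0.00346672,  0.9971086 , -1.19672256],
       [ 0.        ,  0.        ,  0.        ,  1.        ]])}
scene {'intrinsics': array([[515.18356315,   0.        , 320.83419465],
       [  0.        , 515.18356315, 237.14583817],
       [  0.        ,   0.        ,   1.        ]]), 'distortion': array([-0.11896375,  0.        ,  0.        ,  0.        ,  0.        ]), 'extrinsics': array([[ 0.82955745,  0.5582567 ,  0.01356073, -0.55512289],
       [-0.33766292,  0.48212236,  0.80841931,  0.08335607],
       [ 0.44476757, -0.67520922,  0.58845078, -1.41477585],
       [ 0.        ,  0.        ,  0.        ,  1.        ]])}
{'time_s': 0.1, 'joints': array([-7.60543389e+01,  7.51106082e+00,  8.53234818e+01, -1.26812159e-03,
        8.72619268e+01, -4.89318462e+00]), 'joint_velocities': array([ 0.03554051, -0.17692262, -0.13930063, -0.08295914, -0.01905241,
       -0.01260378]), 'joint_torque': array([ 5.16465698e-04, -5.61342108e+01, -4.93094087e+01,  7.69631588e-02,
        2.91003438e-02, -7.06519472e-05]), 'eef_pos': array([ 0.19363035, -0.56734649,  0.2176852 ]), 'tool_rot': array([[ 9.46430230e-01,  3.22908095e-01, -4.27232326e-04],
       [ 3.22908355e-01, -9.46428836e-01,  1.62875252e-03],
       [ 1.21592382e-04, -1.67945751e-03, -9.99998582e-01]]), 'force': array([ 0.27571431,  0.63824239, -0.42583451]), 'wrist_torque': array([0.00926277, 0.02159579, 0.01482995]), 'grip_force': 0.0, 'width': 0.09313580158355994}
```

View pics/top0.png

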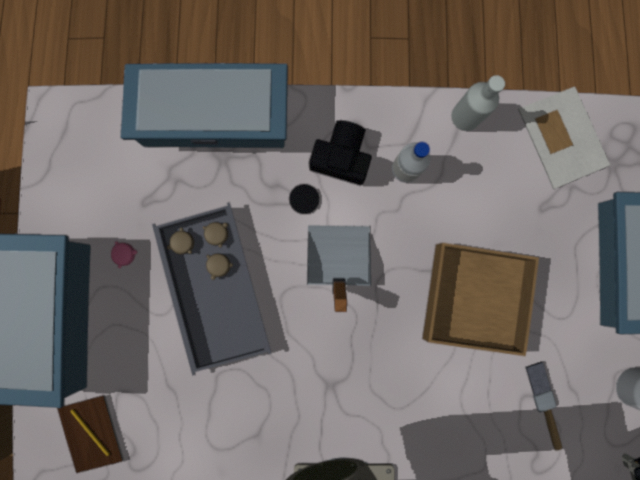

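View pics/scene0.png

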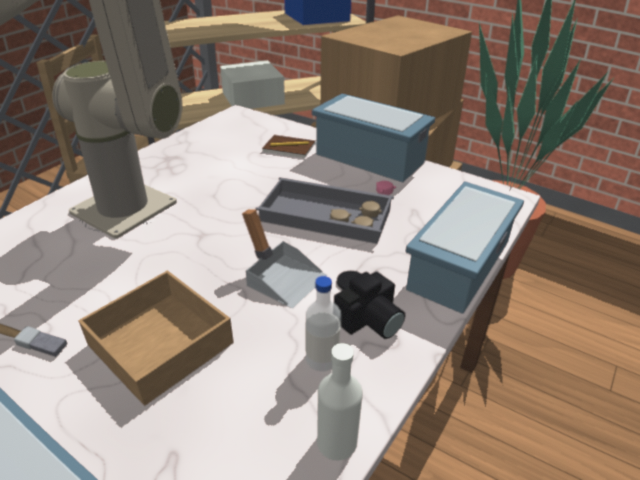

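Top view (up = +x, left = +y): the tray is at about (212,290), with brown bones at (181,242), (215,234) and (218,265). The pink look-alike at (123,254) is outside the tray. The pan is at (340,255) with its lip towards +x and its handle at (340,292), and the open box is at (485,300). The camera, cap and bottle are at (343,155), (304,198) and (411,162).

```bash
cat > h.py <<'E'
import numpy as np,cv2
from bench import optics
def cloud(n,d=None,p=None):
    if d is None: p,d=optics.camera(n)
    c=optics.calibration(n); v,u=np.mgrid[0:480,0:640]
    uv=np.stack([u,v],-1).reshape(-1,1,2).astype(np.float64)
    r=cv2.undistortPoints(uv,c["intrinsics"],c["distortion"],criteria=(3,30,1e-9)).reshape(480,640,2)
    P=np.stack([r[...,0]*d,-r[...,1]*d,-d],-1); E=c["extrinsics"]
    W=(P-E[:3,3])@E[:3,:3]; W[d<=0]=np.nan
    return W,p
E
python3 - <<'E'
from h import *
W,_=cloud("top",np.load("pics/top0.npy")); S,_=cloud("scene",np.load("pics/scene0.npy"))
p=cv2.imread("pics/top0.png")
def box(x0,x1,y0,y1,z0,z1,W=W):
    m=np.zeros((480,640),bool); m[y0:y1,x0:x1]=1
    return W[m&(W[...,2]>z0)&(W[...,2]<z1)]
print("table z",np.nanmedian(W[380:440,200:300,2]),np.nanmedian(W[220:240,385:420,2]))
def rect(n,P): 
    r=cv2.minAreaRect(P[:,:2].astype(np.float32)); print(n,len(P),r, np.median(P[:,2]))
rect("tray rim",box(150,275,200,375,.037,.052))
rect("box rim",box(420,545,235,360,.063,.08))
for u,v in [(181,242),(215,234),(218,265),(340,255),(340,307),(343,155),(304,198),(411,162),(123,254),(485,300),(212,300),(500,100)]: print((u,v),W[v,u])
T=box(165,245,215,290,.027,.05)
# bones: points above floor by colour
hsv=cv2.cvtColor(p,cv2.COLOR_BGR2HSV); 
m=np.zeros((480,640),bool); m[215:290,165:240]=1
m&=(hsv[...,1]>50)&(hsv[...,0]<30)&(hsv[...,2]>60)
n,l,s,c=cv2.connectedComponentsWithStats(m.astype(np.uint8))
for i in range(1,n):
    if s[i,4]>60: q=W[l==i]; print("bone",s[i],np.nanmedian(q,0),np.nanmin(q,0),np.nanmax(q,0))
P=box(300,380,215,290,-.01,.2)
H=box(325,360,275,320,.06,.2); print("handle",len(H),H.mean(0),H.min(0),H.max(0)); print(cv2.minAreaRect(H[:,:2].astype(np.float32)))
cv2.imwrite("pics/crop1.png",cv2.resize(p[200:330,100:400],None,fx=2.6,fy=2.6,interpolation=cv2.INTER_CUBIC))
z=W[215:290:4,300:380:4,2]; print(np.round(z*1000).astype(int))
E
```

```text
Traceback (most recent call last):
  File "h.py", line 7, in cloud
    r=cv2.undistortPoints(uv,c["intrinsics"],c["distortion"],criteria=(3,30,1e-9)).reshape(480,640,2)
      ~~~~~~~~~~~~~~~~~~~^^^^^^^^^^^^^^^^^^^^^^^^^^^^^^^^^^^^^^^^^^^^^^^^^^^^^^^^^
cv2.error: OpenCV(4.12.0) :-1: error: (-5:Bad argument) in function 'undistortPoints'
> Overload resolution failed:
>  - undistortPoints() got an unexpected keyword argument 'criteria'
>  - undistortPoints() got an unexpected keyword argument 'criteria'
```

```bash
sed -i 's/,criteria=(3,30,1e-9)//' h.py
cat > m.py <<'E'
from h import *
W,_=cloud("top",np.load("pics/top0.npy")); S,_=cloud("scene",np.load("pics/scene0.npy"))
p=cv2.imread("pics/top0.png")
def box(x0,x1,y0,y1,z0,z1,W=W):
    m=np.zeros((480,640),bool); m[y0:y1,x0:x1]=1
    return W[m&(W[...,2]>z0)&(W[...,2]<z1)]
print("table z",np.nanmedian(W[380:440,200:300,2]),np.nanmedian(W[220:240,385:420,2]))
def rect(n,P): 
    r=cv2.minAreaRect(P[:,:2].astype(np.float32)); print(n,len(P),r, np.median(P[:,2]))
rect("tray rim",box(150,275,200,375,.037,.052))
rect("box rim",box(420,545,235,360,.063,.08))
for u,v in [(181,242),(215,234),(218,265),(340,255),(340,307),(343,155),(304,198),(411,162),(123,254),(485,300),(212,300),(500,100)]: print((u,v),W[v,u].round(3))
hsv=cv2.cvtColor(p,cv2.COLOR_BGR2HSV); 
m=np.zeros((480,640),bool); m[215:290,165:240]=1
m&=(hsv[...,1]>50)&(hsv[...,0]<30)&(hsv[...,2]>60)
n,l,s,c=cv2.connectedComponentsWithStats(m.astype(np.uint8))
for i in range(1,n):
    if s[i,4]>60: q=W[l==i]; print("bone",s[i],np.nanmedian(q,0),np.nanmin(q,0),np.nanmax(q,0))
H=box(325,360,275,320,.06,.2); print("handle",len(H),H.mean(0),H.min(0),H.max(0)); print(cv2.minAreaRect(H[:,:2].astype(np.float32)))
cv2.imwrite("pics/crop1.png",cv2.resize(p[200:330,100:400],None,fx=2.6,fy=2.6,interpolation=cv2.INTER_CUBIC))
z=W[215:330:5,300:380:4,2]; print(np.round(z*1000).astype(int))
E
python3 m.py
```

```text
table z -0.0007956596158124646 -0.000919241065844905
tray rim 2342 ((0.48743677139282227, 0.2921111583709717), (0.3331459164619446, 0.1745542734861374), 16.51190757751465) 0.04304671305260127
box rim 1291 ((0.4712236225605011, -0.2835991680622101), (0.2144756019115448, 0.2114669382572174), 81.82257843017578) 0.068485388956097
(181, 242) [0.585 0.359 0.036]
(215, 234) [0.603 0.286 0.032]
(218, 265) [0.537 0.278 0.034]
(340, 255) [0.563 0.016 0.004]
(340, 307) [0.457 0.022 0.15 ]
(343, 155) [0.764 0.016 0.1  ]
(304, 198) [0.687 0.097 0.004]
(411, 162) [ 0.743 -0.117  0.14 ]
(123, 254) [0.557 0.489 0.026]
(485, 300) [ 0.467 -0.305  0.004]
(212, 300) [0.461 0.294 0.008]
(500, 100) [ 0.922 -0.349 -0.001]
bone [203 223  24  24 404] [0.60529231 0.28605444 0.03207552] [0.57810061 0.26321799 0.0178273 ] [0.62813004 0.31447677 0.04058761]
bone [170 228  22  26 400] [0.58486373 0.3615808  0.03256004] [0.56152433 0.3382267  0.02222375] [0.61614343 0.38504885 0.03837229]
bone [207 254  21  25 397] [0.53692648 0.28112556 0.03220915] [0.50887398 0.2585813  0.02431707] [0.56046016 0.30367751 0.03929
[... 9659 characters left out ...]
       -1                   -2
                     0                    3                    0
                    -3                   -3]
 [                  -1                   -2                   -1
                    -3                    0                   -3
                     1                    0                   -3
                    -5                   -6                    0
                     2                   -1                    0
                    -2                   -2                   -3
                     3                    1]]m.py:21: RuntimeWarning: invalid value encountered in cast
  z=W[215:330:5,300:380:4,2]; print(np.round(z*1000).astype(int))
```

View pics/crop1.png

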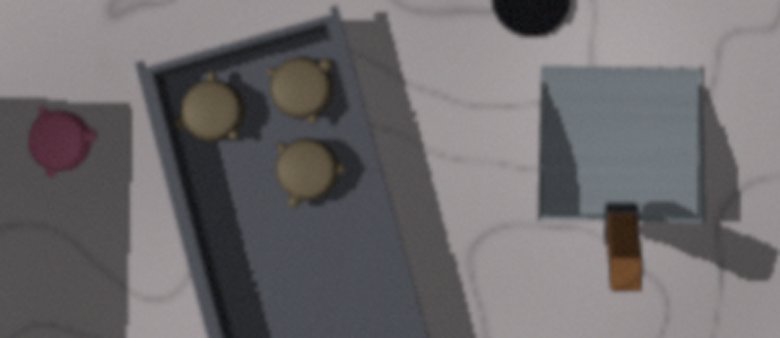

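The crop confirms three brown bones inside the tray, at crop (210,110), (300,88) and (306,170). The pink one at (60,140) is outside the tray and stays put. Measured heights and sizes match the description: tray rim 333×174 mm at z 43 mm, box 212 mm, bone tops about 33 mm. Next I'll locate the pan and check reachability.

```bash
cat >> h.py <<'E'
from bench import arm,effector,solve_ik,status
from scipy.spatial.transform import Rotation as R
G=np.array([-.0908,0,.1146]); LIP=np.array([.065,0,0])
OFF=np.zeros(3)   # grip offset correction, pan frame
a=np.radians(20); TZ=np.array([np.sin(a),0,-np.cos(a)])
S=1
def Rp(yaw,pitch): return R.from_euler("ZY",[yaw,pitch],degrees=True).as_matrix()  # pitch>0: lip down
def tcp(p,yaw,pitch,ref=LIP):
    """TCP pose that puts pan point ref at p"""
    M=Rp(yaw,pitch); ty=S*np.array([np.cos(a),0,np.sin(a)])
    T=np.stack([np.cross(ty,TZ),ty,TZ],1)
    return np.asarray(p)+M@(G+OFF+.019*TZ-np.asarray(ref)), M@T
TRAY=np.array([.4874,.2921,0]); TY=16.5
BOX=np.array([.4712,-.2836,0]); BY=-8.2
def tr(x,y,z): return TRAY+Rp(TY,0)@[x,y,z]
def bx(x,y,z): return BOX+Rp(BY,0)@[x,y,z]
E
python3 - <<'E'
import h; from h import *
W,_=cloud("top",np.load("pics/top0.npy")); p=cv2.imread("pics/top0.png")
hsv=cv2.cvtColor(p,cv2.COLOR_BGR2HSV)
c=optics.calibration("top")
def ray(u,v,z):
    r=cv2.undistortPoints(np.array([[[u,v]]],float),c["intrinsics"],c["distortion"]).ravel()
    E=c["extrinsics"]; o=-E[:3,:3].T@E[:3,3]; d=E[:3,:3].T@[r[0],-r[1],-1]
    return (o+d*(z-o[2])/d[2]).round(4)
# saturation/hue segmentation of pan floor edges: print intensity profile at the lip & handle
print(p[220:232,330].tolist()); print("row230 left",p[232,303:314].tolist(),"right",p[232,364:376].tolist())
print("lip",ray(308,226,.0),ray(370,226,.0),ray(339,226,0))
m=np.zeros((480,640),bool); m[275:320,325:360]=1
H=W[m&(W[...,2]>.07)]
for z0 in np.arange(.07,.16,.015):
    q=H[(H[:,2]>z0)&(H[:,2]<z0+.015)]; print(z0,len(q),q.mean(0).round(4),q.min(0).round(4),q.max(0).round(4))
w=np.zeros((480,640),bool); w[215:300,304:312]=1
L=W[w&(W[...,2]>.02)]; print("leftwall",len(L),np.polyfit(L[:,0],L[:,1],1),L.mean(0))
q0=status.sense()["joints"]
for s in (1,-1):
    h.S=s
    for n,(ref,yw,pt,pp) in dict(grasp=(G,0,0,[.566-.0908,.0205,.1146]),lower=(LIP,TY,5,tr(0,0,.008)),scoop=(LIP,TY,3,tr(.153,0,.008)),tilt=(LIP,TY,-20,tr(.15,0,.02)),lift=(LIP,TY,-20,tr(.13,0,.2)),box0=(LIP,BY,-20,bx(0,0,.2)),pour=(LIP,BY,50,bx(-.03,0,.03)),pour2=(LIP,BY,65,bx(-.03,0,.05)),place=(LIP,0,0,[.63,.02,.002])).items():
        r=solve_ik(*tcp(pp,yw,pt,ref)); print(s,n,None if r is None else np.round(r))
E
```

```text
[[162, 159, 166], [163, 161, 167], [161, 160, 167], [161, 160, 166], [156, 153, 158], [142, 138, 140], [123, 118, 114], [118, 114, 107], [121, 117, 110], [121, 115, 108], [121, 117, 110], [122, 117, 111]]
row230 left [[159, 158, 163], [159, 158, 164], [161, 159, 165], [157, 154, 160], [136, 135, 138], [103, 100, 100], [88, 86, 81], [99, 95, 90], [115, 111, 105], [122, 117, 110], [123, 117, 111]] right [[123, 118, 112], [123, 118, 111], [123, 117, 112], [121, 115, 109], [114, 110, 105], [104, 100, 97], [107, 105, 107], [133, 132, 138], [143, 141, 147], [138, 137, 143], [135, 134, 140], [141, 140, 145]]
lip [0.6259 0.0871 0.    ] [ 0.6277 -0.0495  0.    ] [0.6268 0.0189 0.    ]
0.07 36 [0.4997 0.0226 0.0779] [0.4777 0.0089 0.0702] [0.5046 0.0329 0.0849]
0.085 34 [0.4957 0.0205 0.0932] [0.4925 0.0093 0.0854] [0.4986 0.0316 0.0999]
0.1 32 [0.4903 0.0213 0.1081] [0.4869 0.0101 0.1001] [0.4928 0.0322 0.1149]
0.115 36 [0.4852 0.0216 0.1227] [0.4813 0.0089 0.1153] [0.489  0.0326 0.1297]
0.13 66 [0.4707 0.0236 0.1385] [0.4491 0.0092 0.13  ] [0.4836 0.0328 0.145 ]
0.14500000000000002 165 [0.4639 0.0205 0.1502] [0.4493 0.0097 0.1451] [0.4781 0.0315 0.1569]
leftwall 64 [0.02113271 0.07512337] [0.54740095 0.08669144 0.03374593]
1 grasp [ -5. -28. 132.   2.  56.  -6.]
1 lower [ 32. -32. 131.  -4.  67.  17.]
1 scoop [ 28.  -7. 113.  -4.  57.  13.]
1 tilt [ 34. -24. 141. -25.  27.  36.]
1 lift [ 35. -45. 134. -15.  53.  23.]
1 box0 None
1 pour [-31.  21.  76. -12. 111. -24.]
1 pour2 [-27.  42.  52. -17. 128. -25.]
1 place [ -5. -28. 132.   2.  57.  -6.]
-1 grasp None
-1 lower None
-1 scoop None
-1 tilt [  34.  -24.  141.  -25.   27. -144.]
-1 lift None
-1 box0 None
-1 pour None
-1 pour2 None
-1 place None
```

```bash
cat >> h.py <<'E'
PAN=np.array([.5627,.0195,0]); PY=-.7
GP=PAN+Rp(PY,0)@G
E
python3 - <<'E'
import h; from h import *
def t(n,pp,yw,pt,ref=LIP):
    r=solve_ik(*tcp(pp,yw,pt,ref)); print(n,None if r is None else np.round(r))
t("pre",GP-.09*(Rp(PY,0)@TZ),PY,0,G); t("pre6",GP-.06*(Rp(PY,0)@TZ),PY,0,G)
L0=PAN+Rp(PY,0)@LIP
for z in (.1,.15,.2): t(f"up{z}",L0+[0,0,z],PY,0)
for z in (.07,.1,.15): t(f"above tray{z}",tr(0,0,z),TY,4)
for pt in (-10,-15,-20):
  for x in (.15,.18): t(f"lift {pt} {x}",tr(x,0,.13),TY,pt)
  for pp,yw in (([.65,.15,.16],5),([.65,0,.16],0),([.6,-.15,.16],-8),(bx(0,0,.16),-8.2),(bx(.05,0,.16),-8.2),(bx(0,0,.13),-20),(bx(.05,0,.13),-30)): t(f"carry {pt} {np.round(pp,2)} {yw}",pp,yw,pt)
for pt in (0,20,40,55,70): t(f"pour {pt}",bx(-.03,0,.06),BY,pt)
t("place far",[.66,.02,.0],0,0)
E
```

```text
pre [ -5. -40. 130.   2.  70.  -5.]
pre6 [ -5. -37. 131.   2.  65.  -5.]
up0.1 [ -5. -34. 125.   1.  69.  -4.]
up0.15 [ -5. -35. 120.   1.  74.  -4.]
up0.2 [ -5. -35. 115.   1.  79.  -4.]
above tray0.07 [ 33. -37. 128.  -5.  73.  17.]
above tray0.1 [ 33. -37. 125.  -5.  77.  17.]
above tray0.15 [ 33. -38. 120.  -4.  82.  16.]
lift -10 0.15 [ 31. -28. 124.  -9.  55.  17.]
lift -10 0.18 [ 30. -22. 120.  -8.  53.  16.]
carry -10 [0.65 0.15 0.16] 5 [ 13. -40. 128.  -4.  62.   9.]
carry -10 [0.65 0.   0.16] 0 [-10. -46. 131.   5.  65. -11.]
carry -10 [ 0.6  -0.15  0.16] -8 None
carry -10 [ 0.47 -0.28  0.16] -8.2 None
carry -10 [ 0.52 -0.29  0.16] -8.2 [-64. -46. 132.  25.  78. -58.]
carry -10 [ 0.47 -0.28  0.13] -20 None
carry -10 [ 0.52 -0.29  0.13] -30 None
lift -15 0.15 [ 32. -33. 130. -12.  49.  21.]
lift -15 0.18 [ 31. -27. 126. -11.  47.  20.]
carry -15 [0.65 0.15 0.16] 5 [ 13. -47. 135.  -6.  57.  10.]
carry -15 [0.65 0.   0.16] 0 None
carry -15 [ 0.6  -0.15  0.16] -8 None
carry -15 [ 0.47 -0.28  0.16] -8.2 None
carry -15 [ 0.52 -0.29  0.16] -8.2 [-70. -51. 137.  31.  78. -65.]
carry -15 [ 0.47 -0.28  0.13] -20 None
carry -15 [ 0.52 -0.29  0.13] -30 None
lift -20 0.15 [ 34. -37. 137. -16.  43.  25.]
lift -20 0.18 [ 32. -30. 133. -16.  40.  24.]
carry -20 [0.65 0.15 0.16] 5 None
carry -20 [0.65 0.   0.16] 0 None
carry -20 [ 0.6  -0.15  0.16] -8 None
carry -20 [ 0.47 -0.28  0.16] -8.2 None
carry -20 [ 0.52 -0.29  0.16] -8.2 None
carry -20 [ 0.47 -0.28  0.13] -20 None
carry -20 [ 0.52 -0.29  0.13] -30 None
pour 0 [-65. -46. 136.  17.  79. -59.]
pour 20 [-45. -20. 113.   0.  88. -37.]
pour 40 [-34.   7.  87.  -9. 104. -27.]
pour 55 [-30.  27.  67. -14. 119. -24.]
pour 70 [-27.  50.  42. -20. 135. -26.]
place far [ -5. -22. 128.   2.  54.  -6.]
```

```bash
python3 - <<'E'
import h; from h import *
def t(n,pp,yw,pt,ref=LIP):
    r=solve_ik(*tcp(pp,yw,pt,ref)); print(n,None if r is None else np.round(r))
def bs(x,y,z): return bx(x,y,z)
for yw in (-98.2,-53):
  for pt,z in ((-15,.15),(0,.15),(0,.08),(25,.06),(50,.04),(65,.05)):
    l={-98.2:bx(0,.04,z),-53:bx(-.02,.02,z)}[yw]
    t(f"yaw{yw} {pt} {z}",l,yw,pt)
A=tcp(tr(.15,0,.16),TY,-15)[0]; g0=tr(.15,0,.16)+Rp(TY,-15)@(G-LIP); g1=bx(0,.04,.16)+Rp(-98.2,-15)@(G-LIP); print(g0,g1)
for s in np.linspace(0,1,8):
    g=g0+(g1-g0)*s; g[0]+=.10*np.sin(np.pi*s); yw=TY+(-98.2-TY)*s
    t(f"carry {s:.2f} {g.round(2)} lip {(g+Rp(yw,-15)@(LIP-G)).round(2)}",g,yw,-15,G)
E
```

```text
yaw-98.2 -15 0.15 [  9.   3.  99. -33.  90. 111.]
yaw-98.2 0 0.15 [ -2.  -6.  98. -20.  90.  96.]
yaw-98.2 0 0.08 [ -2.  -3. 103. -20.  83.  99.]
yaw-98.2 25 0.06 [-26.  -5.  99.   5.  88.  72.]
yaw-98.2 50 0.04 [-47.  11.  87.  23. 101.  52.]
yaw-98.2 65 0.05 [-55.  24.  76.  32. 112.  47.]
yaw-53 -15 0.15 None
yaw-53 0 0.15 [-18. -47. 128. -11.  83.  35.]
yaw-53 0 0.08 [-18. -47. 135. -12.  76.  36.]
yaw-53 25 0.06 [-33. -13. 106.   2.  92.  20.]
yaw-53 50 0.04 [-40.  21.  75.   7. 113.  14.]
yaw-53 65 0.05 [-42.  43.  51.  10. 130.  15.]
[0.45848976 0.2835364  0.23037109] [ 0.50260003 -0.06569888  0.23037109]
carry 0.00 [0.46 0.28 0.23] lip [0.63 0.33 0.16] [ 32. -34. 128. -11.  53.  20.]
carry 0.14 [0.51 0.23 0.23] lip [0.69 0.23 0.16] [ 30. -26. 123. -21.  54.  38.]
carry 0.29 [0.55 0.18 0.23] lip [0.72 0.13 0.16] [ 28. -18. 117. -28.  58.  54.]
carry 0.43 [0.57 0.13 0.23] lip [0.73 0.04 0.16] [ 25. -10. 110. -33.  64.  68.]
carry 0.57 [0.58 0.08 0.23] lip [ 0.7  -0.05  0.16] [ 22.  -4. 105. -35.  71.  81.]
carry 0.71 [0.57 0.03 0.23] lip [ 0.64 -0.13  0.16] [ 19.  -1. 101. -36.  78.  92.]
carry 0.86 [ 0.54 -0.02  0.23] lip [ 0.57 -0.19  0.16] [ 15.   1.  99. -35.  85. 102.]
carry 1.00 [ 0.5  -0.07  0.23] lip [ 0.48 -0.24  0.16] [  9.   2.  98. -33.  91. 110.]
```

```bash
python3 - <<'E'
from h import *
M=Rp(PY,0)
p,o=tcp(GP-.09*(M@TZ),PY,0,G)
arm.move_to(p,o)
print(arm.move_linear(tcp(GP,PY,0,G)[0],rate=.1,stop_force=15))
s=status.sense(); print(s["time_s"],s["eef_pos"],s["force"])
effector.grip(.02,60)
s=status.sense(); print(s["time_s"],s["width"],s["grip_force"],s["force"])
L=PAN+M@LIP
arm.move_linear(tcp(L+[0,0,.14],PY,0)[0],rate=.15)
s=status.sense(); print(s["time_s"],s["eef_pos"],s["width"],s["force"],s["wrist_torque"])
for n in ("top","scene"):
    p,d=optics.camera(n); cv2.imwrite(f"pics/{n}1.png",p[:,:,::-1]); np.save(f"pics/{n}1.npy",d)
E
```

```text
False
3.4333 [0.47876151 0.02046038 0.09739761] [-0.35658142  0.56700014 -0.51122174]
4.4667 0.02789393894193987 59.93776738643646 [ 1.40643748  0.77488055 -0.04136325]
5.55 [0.47763675 0.02059476 0.23506333] 0.0274521225926888 [-0.29027795 -0.3203685  -2.87841981] [-0.00960575  0.37115991  0.00958097]
```

View pics/scene1.png

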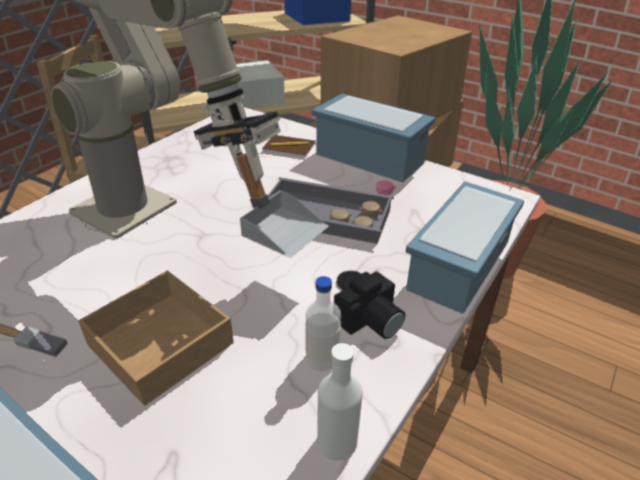

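The scene view shows the pan hanging from the gripper at about (285,222), roughly level. I'll measure its actual pose in the hand from the depth data.

```bash
python3 - <<'E'
from h import *
L=PAN+Rp(PY,0)@LIP+[0,0,.14]
for n in ("top","scene"):
    W,_=cloud(n,np.load(f"pics/{n}1.npy"))
    B=(W-(L))@Rp(PY,0)   # expected-pan frame, lip origin
    m=(B[...,0]>-.115)&(B[...,0]<.03)&(abs(B[...,1])<.09)&(abs(B[...,2])<.03)
    P=B[m]; f=P[(abs(P[:,1])<.05)&(P[:,0]<-.01)]
    A=np.c_[f[:,:2],np.ones(len(f))]; c,*_=np.linalg.lstsq(A,f[:,2],rcond=None)
    r=f[:,2]-A@c; k=abs(r)<.006; c,*_=np.linalg.lstsq(A[k],f[k,2],rcond=None)
    print(n,len(P),"slope x,y deg",np.degrees(c[:2]).round(2),"z at lip",c[2].round(4),"extents",np.percentile(P,[.5,99.5],axis=0).round(4).tolist())
    u=P[abs(P[:,2]-P[:,:2]@c[:2]-c[2])<.008]
    for y in (-.05,-.02,.02,.05):
        q=u[abs(u[:,1]-y)<.012]; print("lip x at y",y,np.percentile(q[:,0],99.5).round(4))
    for x in (-.08,-.05,-.02,-.008):
        q=P[abs(P[:,0]-x)<.012]; print("y range at x",x,np.percentile(q[:,1],[.7,99.3]).round(4))
E
```

```text
top 3553 slope x,y deg [-0.35  0.11] z at lip -0.0003 extents [[-0.1135, -0.0664, -0.0056], [-0.001, 0.0682, 0.0281]]
lip x at y -0.05 -0.0021
lip x at y -0.02 -0.0029
lip x at y 0.02 -0.0005
lip x at y 0.05 -0.0008
y range at x -0.08 [-0.0645  0.065 ]
y range at x -0.05 [-0.0667  0.0675]
y range at x -0.02 [-0.0663  0.068 ]
y range at x -0.008 [-0.0665  0.0683]
scene 2454 slope x,y deg [-0.19  0.1 ] z at lip 0.0009 extents [[-0.1145, -0.0724, -0.0025], [0.0005, 0.0657, 0.0292]]
lip x at y -0.05 0.0016
lip x at y -0.02 0.0002
lip x at y 0.02 0.0001
lip x at y 0.05 -0.0001
y range at x -0.08 [-0.0724  0.0656]
y range at x -0.05 [-0.0724  0.0654]
y range at x -0.02 [-0.0714  0.0661]
y range at x -0.008 [-0.0705  0.0654]
```

The pan sits in the hand within about 1–2 mm and 0.5° of the model. Next: lower it into the tray and scoop.

```bash
python3 - <<'E'
from h import *
X0=-.003; PT=4
def st(t):
    s=status.sense(); print(t,round(s["time_s"],2),s["eef_pos"].round(4),s["force"].round(1),s["wrist_torque"].round(2),round(s["width"],4))
p,o=tcp(tr(X0,0,.12),TY,PT); arm.move_linear(p,rate=.2,attitude=o); st("above")
arm.move_linear(tcp(tr(X0,0,.03),TY,PT)[0],rate=.12); st("in")
hit=arm.move_linear(tcp(tr(X0,0,.001),TY,PT)[0],rate=.025,stop_force=4); st(f"down {hit}")
P=status.sense()["eef_pos"]; lip=P-tcp([0,0,0],TY,PT)[0]; print("lip",lip, "tray frame",(lip-TRAY)@Rp(TY,0))
z=lip[2]
hit=arm.move_linear(tcp(tr(.09,0,z),TY,PT)[0],rate=.07,stop_force=20); st(f"push {hit}")
P=status.sense()["eef_pos"]; print("lip tray",(P-tcp([0,0,0],TY,PT)[0]-TRAY)@Rp(TY,0),"z",z)
for n in ("top","scene"):
    p,d=optics.camera(n); cv2.imwrite(f"pics/{n}2.png",p[:,:,::-1]); np.save(f"pics/{n}2.npy",d)
a=cv2.imread("pics/top2.png")[190:390,130:330]; b=cv2.imread("pics/scene2.png")[150:270,210:420]
cv2.imwrite("pics/crop2.png",np.hstack([cv2.resize(a,(400,400)),cv2.resize(b,(400,400))]))
E
```

```text
above 7.12 [0.3484 0.2504 0.2269] [-0.3  0.1 -2.7] [-0.15  0.27 -0.02] 0.0275
in 8.03 [0.3487 0.2511 0.1378] [-0.  -0.7 -2.1] [-0.17  0.25 -0.01] 0.0278
down True 8.92 [0.3481 0.2508 0.1128] [-1.8 -0.7  3.3] [-0.09 -0.48 -0.  ] 0.0275
lip [0.48446301 0.29119076 0.00585804] tray frame [-3.07428051e-03 -3.76459679e-05  5.85803924e-03]
push False 10.42 [0.4376 0.2775 0.1132] [-3.7 -1.1  5.5] [-0.14  0.02 -0.03] 0.0278
lip tray [0.09033542 0.0001711  0.00627866] z 0.0058580392404983805
```

View pics/crop2.png

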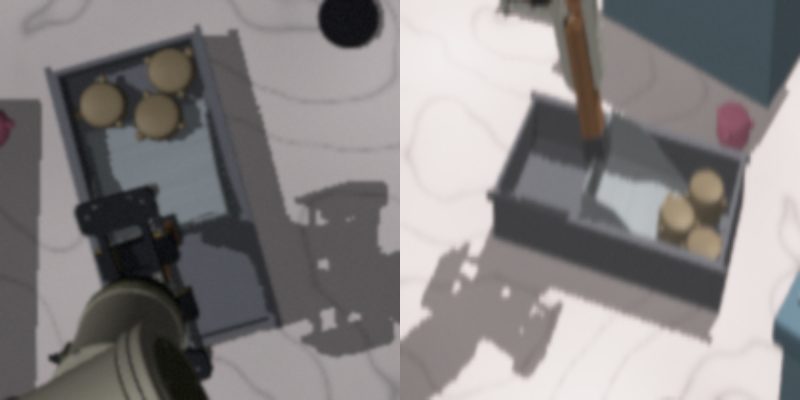

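Left half (top view): the pan is flat in the tray. The near bone at (157,115) is being pushed up to the other two at (103,103) and (170,68), which stand near the far wall, and all three lie within the pan's width. I'll continue to the far wall.

```bash
python3 - <<'E'
from h import *
PT=4; z=.0058
def st(t):
    s=status.sense(); P=s["eef_pos"]; print(t,round(s["time_s"],2),"lip",((P-tcp([0,0,0],TY,PT)[0]-TRAY)@Rp(TY,0)).round(4),s["force"].round(1),s["wrist_torque"].round(2),round(s["width"],4))
st("0")
hit=arm.move_linear(tcp(tr(.151,0,z),TY,PT)[0],rate=.05,stop_force=25); st(f"push {hit}")
for n in ("top","scene"):
    p,d=optics.camera(n); cv2.imwrite(f"pics/{n}3.png",p[:,:,::-1]); np.save(f"pics/{n}3.npy",d)
a=cv2.imread("pics/top3.png")[190:390,130:330]; b=cv2.imread("pics/scene3.png")[150:270,210:420]
cv2.imwrite("pics/crop3.png",np.hstack([cv2.resize(a,(400,400)),cv2.resize(b,(400,400))]))
E
```

```text
0 10.52 lip [0.0903 0.0002 0.0063] [-3.5 -0.3  4.7] [-0.03 -0.08  0.02] 0.0274
push False 11.88 lip [0.1504 0.0003 0.0065] [-14.2  -4.2  14.7] [-0.52  1.02 -0.06] 0.0277
```

View pics/crop3.png

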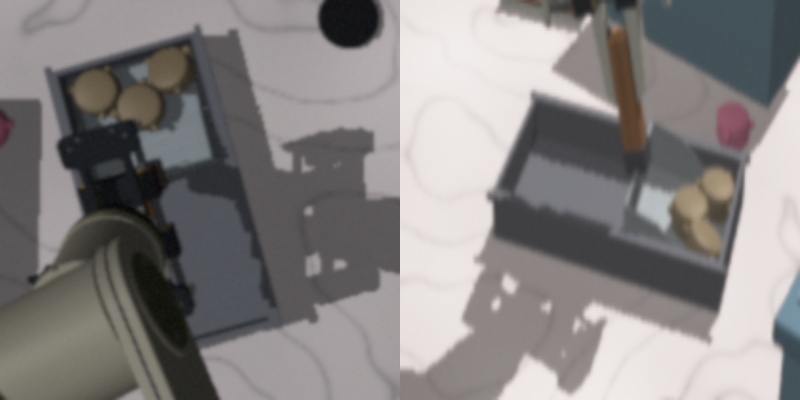

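```bash
cat > step.py <<'E'
from h import *
def st(t,PT):
    s=status.sense(); P=s["eef_pos"]; print(t,round(s["time_s"],2),"lip",((P-tcp([0,0,0],TY,PT)[0]-TRAY)@Rp(TY,0)).round(4),s["force"].round(1),s["wrist_torque"].round(2),round(s["width"],4))
def snap(k,top=(190,390,130,330),sc=(150,270,210,420)):
    o=[]
    for n,r in (("top",top),("scene",sc)):
        p,d=optics.camera(n); cv2.imwrite(f"pics/{n}{k}.png",p[:,:,::-1]); np.save(f"pics/{n}{k}.npy",d)
        o.append(cv2.resize(p[r[0]:r[1],r[2]:r[3],::-1],(400,400)))
    cv2.imwrite(f"pics/crop{k}.png",np.hstack(o))
E
python3 - <<'E'
from step import *
hit=arm.move_linear(tcp(tr(.1545,0,.006),TY,4)[0],rate=.03,stop_force=25); st(f"push {hit}",4)
for pt in (-2,-8,-14):
    z=.007+.13*np.sin(np.radians(max(-pt,0)))
    p,o=tcp(tr(.152,0,z),TY,pt)
    hit=arm.move_linear(p,rate=.04,attitude=o,stop_force=40); st(f"tilt {pt} {hit}",pt)
snap(4)
E
```

```text
push False 12.25 lip [0.1541 0.0003 0.0065] [-10.9  -3.   10.8] [-0.33  0.71  0.04] 0.0276
tilt -2 False 12.81 lip [ 0.1513 -0.0004  0.0108] [-0.  -1.3 -1.3] [-0.65  0.49 -0.09] 0.028
tilt -8 False 13.19 lip [0.1512 0.     0.0244] [ 1.1  0.4 -4.1] [-0.22  0.74  0.04] 0.0281
tilt -14 False 13.54 lip [ 1.513e-01 -1.000e-04  3.770e-02] [-0.6 -0.  -4.6] [-0.33  0.94  0.02] 0.0276
```

View pics/crop4.png

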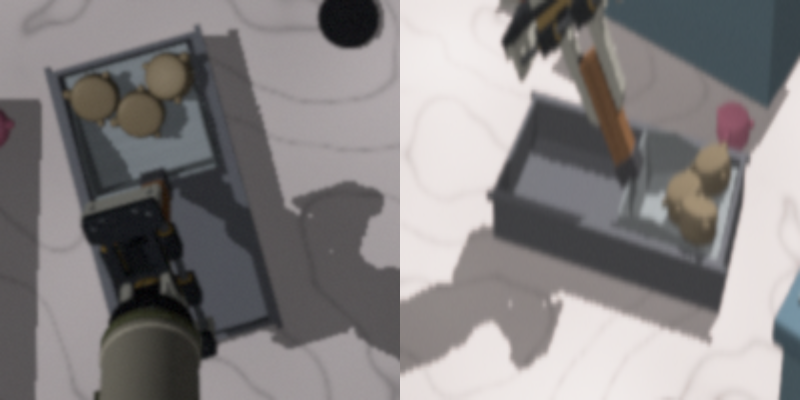

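All three bones are on the pan: top-half crop (93,98), (140,115), (167,75). The extra load of about 1.8 N agrees with three 50 g bones. I'll check how they sit (heights above the pan floor) before lifting.

```bash
python3 - <<'E'
from h import *
W,_=cloud("top",np.load("pics/top4.npy")); p=cv2.imread("pics/top4.png")
hsv=cv2.cvtColor(p,cv2.COLOR_BGR2HSV)
B=(W-tr(.1513,0,.0377))@Rp(TY,-14)
m=np.zeros((480,640),bool); m[205:265,155:235]=1
m&=(hsv[...,1]>50)&(hsv[...,0]<30)&(hsv[...,2]>60)
n,l,s,c=cv2.connectedComponentsWithStats(cv2.erode(m.astype(np.uint8),np.ones((3,3))))
for i in range(1,n):
    if s[i,4]>40:
        q=B[l==i]; A=np.c_[q[:,:2],np.ones(len(q))]; k=np.linalg.lstsq(A,q[:,2],rcond=None)[0]
        print(s[i],np.nanmedian(q,0).round(3),np.percentile(q,[1,99],axis=0).round(3).tolist(),"slope",np.degrees(k[:2]).round(0))
f=(hsv[...,1]<50)&(B[...,0]<-.01)&(B[...,0]>-.11)&(abs(B[...,1])<.05)&(abs(B[...,2])<.015)
q=B[f]; A=np.c_[q[:,:2],np.ones(len(q))]; k=np.linalg.lstsq(A,q[:,2],rcond=None)[0]; print("floor",len(q),np.degrees(k[:2]).round(2),k[2].round(4))
E
```

```text
** On entry to DLASCL parameter number  4 had an illegal value
 ** On entry to DLASCL parameter number  4 had an illegal valueTraceback (most recent call last):
  File "<stdin>", line 10, in <module>
    x, resids, rank, s = _umath_linalg.lstsq(a, b, rcond,
                         ~~~~~~~~~~~~~~~~~~~^^^^^^^^^^^^^
                                             signature=signature)
                                             ^^^^^^^^^^^^^^^^^^^^
    raise LinAlgError("SVD did not converge in Linear Least Squares")
numpy.linalg.LinAlgError: SVD did not converge in Linear Least Squares
```

```bash
cat > chk.py <<'E'
from h import *
def chk(k,lip,yaw,pitch,r):
    W,_=cloud("top",np.load(f"pics/top{k}.npy")); p=cv2.imread(f"pics/top{k}.png")
    hsv=cv2.cvtColor(p,cv2.COLOR_BGR2HSV); B=(W-lip)@Rp(yaw,pitch); ok=np.isfinite(B[...,2])
    m=np.zeros((480,640),bool); m[r[0]:r[1],r[2]:r[3]]=1
    m&=(hsv[...,1]>50)&(hsv[...,0]<30)&(hsv[...,2]>60)
    n,l,s,c=cv2.connectedComponentsWithStats(cv2.erode(m.astype(np.uint8),np.ones((3,3))))
    def pl(q): return np.linalg.lstsq(np.c_[q[:,:2],np.ones(len(q))],q[:,2],rcond=None)[0]
    for i in range(1,n):
        if s[i,4]>40:
            q=B[(l==i)&ok]; k=pl(q)
            print(s[i],np.median(q,0).round(3),np.percentile(q,[1,99],axis=0).round(3).tolist(),"slope",np.degrees(k[:2]).round(0))
    q=B[ok&(hsv[...,1]<50)&(B[...,0]<-.01)&(B[...,0]>-.11)&(abs(B[...,1])<.05)&(abs(B[...,2])<.015)]
    k=pl(q); print("floor",len(q),np.degrees(k[:2]).round(2),k[2].round(4))
E
python3 -c "
from chk import *
chk(4,tr(.1513,0,.0377),TY,-14,(205,265,155,235))"
```

```text
[188 218  35  39 635] [-0.041 -0.021  0.031] [[-0.075, -0.061, 0.025], [-0.007, 0.019, 0.041]] slope [-4. -9.]
[163 229  24  22 321] [-0.026  0.04   0.029] [[-0.048, 0.02, 0.023], [-0.007, 0.063, 0.034]] slope [ 2. -1.]
floor 1015 [ 0.49 -0.08] 0.0025
```

All three sit flat on the pan floor (tops at 30 mm) and inside the walls. I'll lift, then carry to above the box facing −y.

```bash
python3 - <<'E'
from step import *
PT=-15; YB=BY-90
lip0=tr(.150,0,.17); g0=lip0+Rp(TY,PT)@(G-LIP); lip1=bx(0,.06,.17); g1=lip1+Rp(YB,PT)@(G-LIP)
W=[tcp(tr(.150,0,.055),TY,PT),tcp(lip0,TY,PT)]
for s in np.linspace(0,1,6)[1:]:
    g=g0+(g1-g0)*s; g[0]+=.06*np.sin(np.pi*s); yw=TY+(YB-TY)*s
    W.append(tcp(g,yw,PT,G)); print(np.round(solve_ik(*W[-1])), (g+Rp(yw,PT)@(LIP-G)).round(3))
for i,(p,o) in enumerate(W):
    arm.move_linear(p,rate=.05 if i==0 else .09,attitude=o); s=status.sense(); print(round(s["time_s"],2),s["force"].round(1))
    if i==1: snap(5)
snap(6,(190,390,350,550),(150,400,60,360))
E
python3 -c "
from chk import *
chk(6,bx(0,.06,.17),BY-90,-15,(190,330,340,520))"
```

```text
[ 31. -26. 122. -24.  58.  46.] [0.682 0.197 0.17 ]
[ 29. -17. 115. -32.  66.  67.] [0.691 0.063 0.17 ]
[ 25.  -8. 107. -35.  75.  85.] [ 0.654 -0.057  0.17 ]
[ 19.  -2. 101. -35.  85.  99.] [ 0.577 -0.154  0.17 ]
[ 11.   3.  97. -33.  93. 111.] [ 0.48  -0.224  0.17 ]
14.07 [-0.6  0.8 -5. ]
15.49 [ 0.5 -0.3 -4.4]
16.67 [ 0.2 -0.5 -4.5]
17.66 [-0.3  0.1 -4.4]
18.58 [-0.3  0.5 -4.5]
19.51 [-0.6  0.9 -4.2]
20.47 [-0.8 -1.1 -4.4]
[ 438  244   81   85 4330] [ 0.041  0.015 -0.181] [[-0.059, -0.063, -0.201], [0.105, 0.101, 0.04]] slope [-63. -21.]
[427 285  24  21 219] [-0.054 -0.013  0.03 ] [[-0.075, -0.025, 0.025], [-0.038, 0.013, 0.034]] slope [-1.  1.]
floor 1283 [-0.35  0.21] 0.0019
```

View pics/crop6.png

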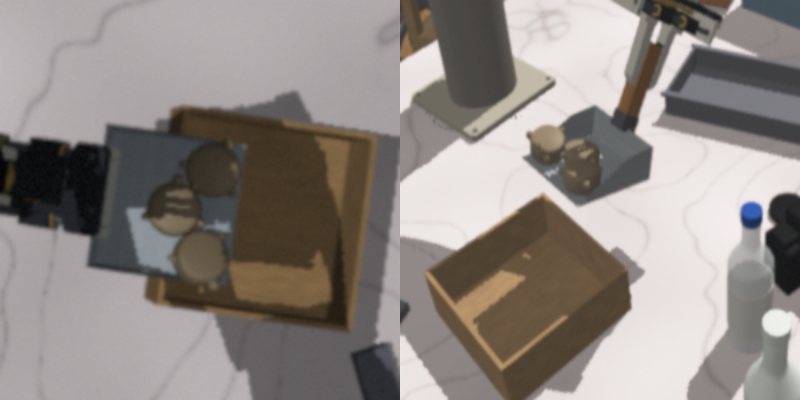

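The pan is above the box with all three bones still on it (left half: (213,168), (174,208), (202,258)). I'll tip in steps, lowering the lip into the box as it pitches.

```bash
python3 - <<'E'
from step import *
YB=BY-90
W=[tcp(bx(0,y,z),YB,pt) for y,z,pt in ((.03,.118,-15),(.03,.086,0),(.03,.068,12),(.03,.054,22),(.03,.046,32),(.03,.042,42),(.03,.042,50))]
for w in W: assert solve_ik(*w) is not None
for i,(p,o) in enumerate(W):
    hit=arm.move_linear(p,rate=.08 if i==0 else .035,attitude=o,stop_force=25); s=status.sense(); print(hit,round(s["time_s"],2),s["force"].round(1))
arm.dwell(.5); print(status.sense()["force"])
snap(7,(190,390,350,550),(150,400,60,360))
E
```

```text
False 21.47 [ 0.5 -0.2 -4.4]
False 22.25 [-1.  -0.3 -4.7]
False 23.13 [ 0.2 -0.2 -4. ]
False 23.98 [ 0.5  0.2 -4.3]
False 24.93 [ 0.9 -1.1 -2.8]
False 25.93 [-0.5 -0.4 -1.3]
False 26.79 [-0.8  0.5 -2.8]
[-0.718331    0.73250037 -3.5155144 ]
```

View pics/crop7.png

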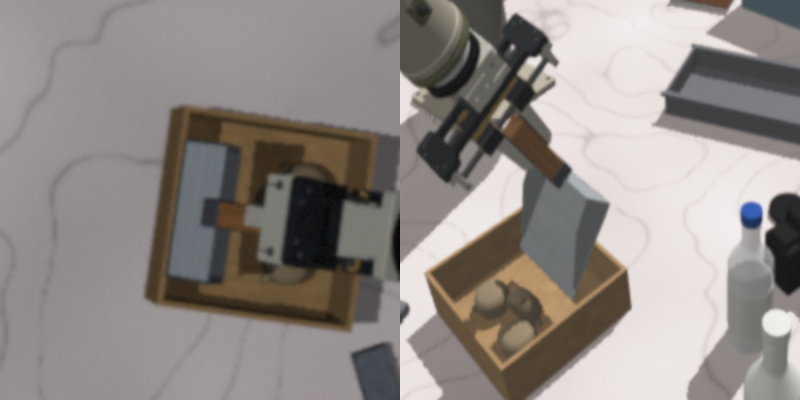

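The scene half shows all three bones in the box at (490,300), (523,300) and (515,335), with the middle one leaning near the lip. I'll withdraw slowly along the pan's own plane.

```bash
python3 - <<'E'
from step import *
YB=BY-90; d=.05
lip=bx(0,.03,.042)-d*(Rp(YB,50)@[1,0,0])
arm.move_linear(tcp(lip,YB,50)[0],rate=.04)
lip[2]+=.10; arm.move_linear(tcp(lip,YB,50)[0],rate=.12)
s=status.sense(); print(s["time_s"],s["force"])
# level over free table
p,o=tcp([.53,.03,.12],YB,0,[0,0,0]); print(solve_ik(p,o),solve_ik(*tcp([.53,.03,0],YB,0,[0,0,0])))
arm.move_linear(p,rate=.15,attitude=o); print(status.sense()["time_s"])
snap(8,(190,390,350,550),(150,400,60,360))
E
```

```text
29.775 [ 0.18025057 -0.56303373 -3.36032649]
[ 18.47392137   9.70848784  85.38356488 -17.84014277  93.98685562
 116.84793032] [ 18.47392137  15.33497049  91.87953866 -17.95655608  82.44702268
 120.56902551]
32.25
```

View pics/crop8.png

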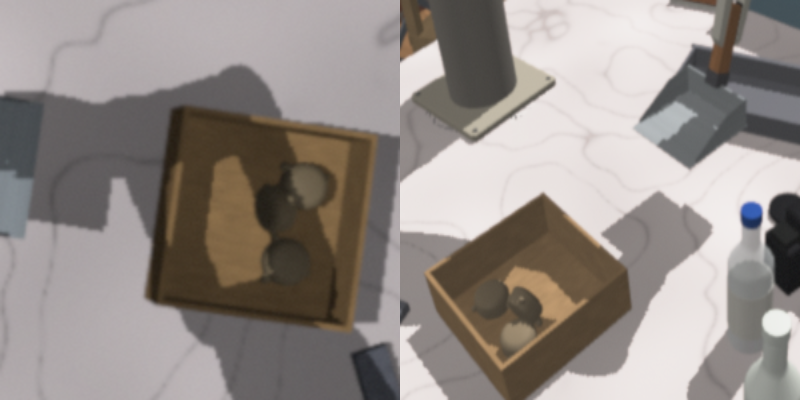

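All three bones lie in the box (left half: (308,185), (278,205), (286,260)) and the pan is empty. I'll check its level and set it down on the bare table.

```bash
python3 - <<'E'
from step import *; from chk import chk
YB=BY-90
try: chk(8,np.array([.53,.03,.12])+Rp(YB,0)@LIP,YB,0,(0,1,0,1))
except Exception as e: print(e)
O=[0,0,0]
arm.move_linear(tcp([.53,.03,.02],YB,0,O)[0],rate=.12)
hit=arm.move_linear(tcp([.53,.03,-.004],YB,0,O)[0],rate=.02,stop_force=4)
s=status.sense(); print(hit,s["time_s"],"z",(s["eef_pos"]-tcp([0,0,0],YB,0,O)[0])[2],s["force"],s["wrist_torque"])
effector.grip(.06,10)
g=np.array([.53,.03,0])+Rp(YB,0)@(G); print(status.sense()["width"])
arm.move_linear(tcp(g-.10*(Rp(YB,0)@TZ),YB,0,G)[0],rate=.1)
p=status.sense()["eef_pos"]; arm.move_linear(p+[0,.05,.06],rate=.15)
s=status.sense(); print(s["time_s"],s["force"])
snap(9,(100,380,200,560),(90,420,60,420))
try: chk(9,np.array([.53,.03,0])+Rp(YB,0)@LIP,YB,0,(0,1,0,1))
except Exception as e: print(e)
E
```

```text
floor 2317 [-0.2   0.12] 0.0021
True 34.2417 z 0.0002840858161321652 [1.41682025e+00 4.90194577e-04 4.98201259e+00] [0.10387086 0.13613788 0.01689165]
0.06021487633186453
36.7917 [ 1.07115226 -0.14572431 -0.8083223 ]
floor 2082 [-0.22 -0.02] 0.0018
```

View pics/crop9.png

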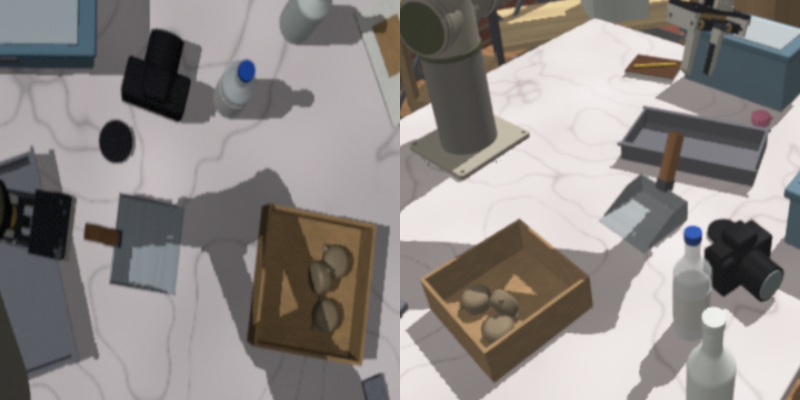

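The pan lies flat on the bare table at (148,243). The three bones are in the box, the camera, cap and bottle look undisturbed, and the gripper is clear. Handing in.

```bash
python3 -c "
from bench import close_job
print(close_job())"
```

```text
the job is handed in; nothing more can be done
None
```

The job is handed in at about 37 s: all three bones were tipped into the brown box from about 5 cm above its floor, the dustpan lies flat on the bare table, and the camera, cap and bottle look undisturbed.

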